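Slide the battery pack home in the bedside radio

TASK

Pick up the grey battery pack and slide it nose first, lying flat, into the battery bay in the back of the bedside radio. A spring inside rubs on it partway, so keep sliding until it is fully home, press it firmly against the solid stop (about 15 N of push, never over 25 N), and let go of it there. Leave the mug, the jar and the plant where they stand.

Things in the scene. Friction and masses are not known exactly. Their poses are not given: they have to be found in the camera images.
- pack: Loose grey plastic battery pack, 0.13 to 0.23 kg, flat on the table. Body 80 mm long (own x) x 44 wide (y) x 26 high; behind it a grip tab 16 mm wide, 26 high. Origin: centre of the body's underside. Own +x points to the nose (x = +40 mm), which goes in first; the body ends at x = -40 mm, the tab at x = -80 mm. Centre of mass about 10 mm behind the origin.
- radio: Low radio in a brown wooden case, fixed to the table: 140 mm deep (own x) x 220 wide x 58 high. Origin: centre of its underside. Front with grille and dial faces own +x; its back, with the battery bay, faces own -x, towards the robot. A black loading ledge at the foot of the back sticks out 60 mm, is 100 mm wide, its top 6 mm above the table, level with the bay's floor.
- mouth (a point): Centre of the bay's mouth, at floor height in the plane of the radio's back, 6 mm above the table; axes as the radio's: the pack slides in along +x. Bay 46.4 mm wide, 28.5 high; its sides flare out 7 mm each over the first 12 mm. The stop's depth differs: when home the nose is 82 to 94 mm inside the mouth and 26 to 38 mm of the tab stands out.
- shoe (a point): Tip of a rounded spring shoe inside the bay, hidden, 55 mm in from the mouth, in the side wall towards the radio's own +y, standing 4 mm proud. It bears sideways on the pack with 3 to 4 N once the nose is about 45 mm in: getting past it takes some 4 to 8 N, sliding on 2 to 5 N (more if the pack is pressed down). It is not the stop. It holds the pack where it is left.
- contact (a joint): Hidden spring contact block at the blind end of the bay: 0 when free, up to 0.004 (m) as the nose pushes it (0.5 to 1 N); at 0.004 it meets the solid stop and resistance rises steeply, to 15 N within about 1 mm. A push of 15 N at the tool there, if only for 0.03 s, presses the pack home; over 25 N of push is forcing.
- mug: Bystander: white mug with blue bands, 82 mm across, 90 mm high; origin at the centre of its underside.
- diffuser: Bystander: glass jar with a wooden cap, 60 mm across, 85 mm high; origin at the centre of its underside.
- plant: Bystander: potted plant, about 110 mm across and 130 mm high; origin at the centre of its underside.
Not all that is in view belongs to the job. Of the things that look like the pack, take the one that is farthest from the robot's base at the start.

How it is judged:
By the outcome, as a careful person would: the job done as asked, in the order asked, and still so for the second after the job is handed in, with the robot touching nothing.
It also fails if it takes over 64 s, if anything falls off the work surface, if the arm or the gripper's body presses on something with over 40 N, if the wrist force passes 120 N, or if a joint passes its speed limit or range.

ROBOT

A 7-joint arm with a two-finger parallel gripper is mounted at the origin on the work surface. World frame = base frame: x ahead of the robot, y to its left, z up, the work surface at z = 0. Lengths are in m, angles in rad, forces in N, time in s.
With the tool pointing down it reaches from about 0.4 to 0.875 m from the base axis. Payload 6.5 kg.
Tool frame: the origin (TCP) lies midway between the tips of the shut fingers; the grasp point (between the pads) lies 19 mm behind it (arm.grip_depth is the distance from the TCP to the grasp point, in m); z points along the fingers, y is the line along which they close (so a half turn about z gives the same grasp; the last joint's range is limited). The gripper opens to 88 mm and grips with 3 to 60 N. Pads are 18 mm wide; open, the fingers measure 123 mm over their backs; the gripper's body (75 mm by 187 mm) begins 45 mm behind the grasp point.
Start: joints at [1.217, 0.536, -0.004, 1.538, 0.003, 1.067, -0.071], TCP at [0.184, -0.623, 0.239] pointing down, gripper open.
Joint ranges: [-2.7, 2.7], [-0.37, 2.16], [-1.27, 1.26], [0.24, 2.4], [-1.31, 4.45], [0.19, 1.91], [-2.76, 2.76]. Speed limits (rad/s): [2.39, 2.39, 3.14, 3.14, 3.14, 3.14, 3.14].

INTERFACE

Orientations are given as a unit quaternion [w, x, y, z].
In Python, from plant import arm, eyes, ticket gives the robot as it stands.
- The arm moves only by the tool step_hand, called after "Request:" as name(argument=value, ...) on one line, values as JSON. Schema: {"type":"object","properties":{"plan":{"type":"array","items":{"type":"array","items":{"type":"array","items":{"type":"number"},"minItems":7,"maxItems":7},"minItems":1,"maxItems":10},"minItems":1,"maxItems":1},"only":{"type":"string"},"quiet":{"type":"boolean"},"lines":{"type":"string"}},"required":["plan"],"additionalProperties":false}. plan is a list that holds a single list of rows (three levels of brackets), with 1 to 10 rows, each of 7 numbers: the finger opening in m, then dx, dy, dz in m, then a rotation vector rx, ry, rz in rad; each row is the pose to reach, as a shift and turn from the pose commanded when the call began, along the tool's axes at that moment; what a row does not reach only later rows make up. A row lasts 1/10 s, in which the tool goes at most 0.05 m and 0.15 rad, less where a joint would pass 70% of its speed; a pose out of reach is approached as far as the arm can. The fingers move at their own pace and stop on an object; the grip force is fixed at half the most. Time passes only in rows, so rows that do not move let the fingers close. The tool returns the time, the measured TCP pose, the force, the opening and the grip force at its end. only (a regular expression) keeps the lines of the reply that match it, lines (a string "A,B") keeps lines A to B, and quiet returns only ok. Input that does not fit is refused with a message, and nothing moves.
- arm.observe(): the state, without advancing time (a new reading comes with each control period).
- eyes.snapshot(name): name is "side" or "top" or "wrist"; returns a dict with "pixels" (480x640x3 uint8, red, green, blue), "depth" (480x640 float32, m along the optical axis (not along the pixel's ray), 0 where there is no reading), "fx", "fy", "cx", "cy" (pixels), "distortion" ([k1, k2, p1, p2, k3] as OpenCV has them; the pictures are not rectified), "cam_to_world" (4x4, takes a point from camera to world coordinates); the wrist camera has in their place "mount" (4x4, takes a point from camera to tool coordinates, whose origin is the TCP and whose axes are the flange's). Camera axes: x right, y down, z forward; pixel columns grow to the right and rows downward; lengths in m; the calibration is good to about 2 mm. A picture is of the moment at which its call begins: read the wrist's pose just before it.
- ticket.finish_job(): hands the job in; it is judged then, once.
The state is a dict: "t": time; "q": joint angles; "joint_vel": joint speeds; "joint_torque": joint torques, N m; "tool_pos": TCP position; "tcp_rot": TCP orientation; "contact_force": force on the tool from outside, world axes, zero at the start; "ft_torque": the same for the moment, N m; "gripper_width": finger opening in m; "grasp_force": force on a finger pad.
Only numpy, scipy, OpenCV 4.12 (cv2) and the standard library are available. Lean on these libraries where they do the work, as an engineer would, in place of code of your own. Each camera call takes 0.05 s, during which the arm holds its last target. There are 200 camera calls.

## Working session

There is one attempt and no reset: what is moved stays moved. The work goes in short steps, Python scripts to look and compute and a tool call to move; the robot and the scene stay as the last step left them, time stands still between calls to the robot, and variables do not carry over. Pictures are saved under pics/ and viewed, at most 10 in all, crops included, and the job is handed in when it is done.

```bash
mkdir -p pics
```

Create h.py:
```python
import numpy as np, cv2
from plant import arm, eyes, ticket
def snap(n):
    o=arm.observe(); s=eyes.snapshot(n)
    if n=="wrist":
        from scipy.spatial.transform import Rotation as R
        T=np.eye(4); T[:3,:3]=R.from_quat(o["tcp_rot"],scalar_first=True).as_matrix(); T[:3,3]=o["tool_pos"]
        s["cam_to_world"]=T@np.array(s["mount"])
    return s
def cloud(s):
    K=np.array([[s["fx"],0,s["cx"]],[0,s["fy"],s["cy"]],[0,0,1.]])
    v,u=np.mgrid[0:480,0:640]
    p=cv2.undistortPoints(np.stack([u,v],-1).reshape(-1,1,2).astype(np.float64),K,np.array(s["distortion"],float)).reshape(480,640,2)
    d=s["depth"].astype(float); P=np.dstack([p*d[...,None],d]); T=np.array(s["cam_to_world"])
    W=P@T[:3,:3].T+T[:3,3]; W[d==0]=np.nan
    return W
def save(s,f): cv2.imwrite(f,cv2.cvtColor(s["pixels"],cv2.COLOR_RGB2BGR))
```

Run:
```python
from h import *
o=arm.observe();print({k:np.round(v,4).tolist() for k,v in o.items()},arm.grip_depth)
for n in("top","side"):
    s=snap(n);save(s,f"pics/{n}0.png");np.save(n+"0.npy",cloud(s));np.save(n+"0p.npy",s["pixels"])
```

```text
{'t': 0.0, 'q': [1.2168, 0.5371, -0.0045, 1.5389, 0.0026, 1.0673, -0.0712], 'joint_vel': [0.0012, -0.0016, -0.0003, 0.0012, 0.0001, 0.0028, 0.0002], 'joint_torque': [-0.0005, -57.0982, 0.9905, -25.1608, -0.0562, 0.0179, 0.0002], 'tool_pos': [0.1843, -0.6227, 0.2379], 'tcp_rot': [-0.0008, 0.9897, 0.1435, -0.0002], 'contact_force': [0.0788, 1.3421, 1.3285], 'ft_torque': [-0.0385, -0.0547, 0.0039], 'grasp_force': 0.0, 'gripper_width': 0.0879} 0.0187
```

View pics/top0.png

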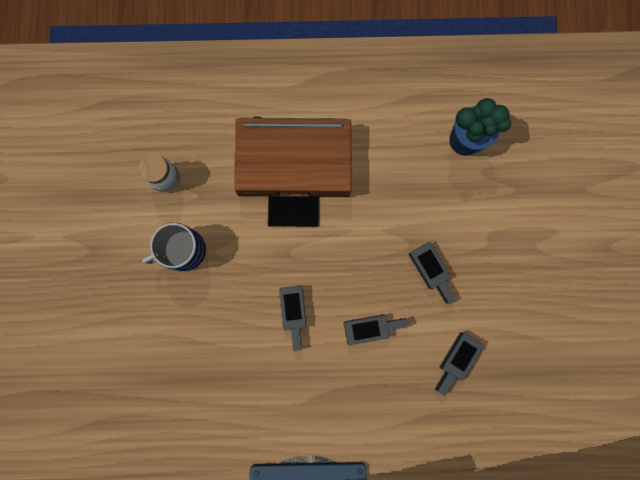

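View pics/side0.png

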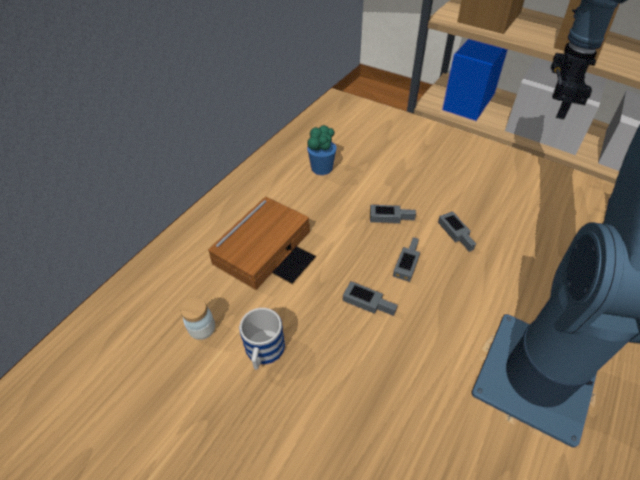

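The top view shows the radio around (293,157) with its ledge at (293,211). There are four pack-like things at (294,315), (370,329), (432,268) and (461,360), and the base is at the bottom, near (308,475). The side view agrees. Next I'll measure all of these from the depth.

Create m.py:
```python
from h import *
def packs(W,bx=None,zlo=.016,zhi=.034):
    m=(W[...,2]>zlo)&(W[...,2]<zhi)&(W[...,0]>.2)
    if bx is not None: m&=(abs(W[...,0]-bx[0])<bx[2])&(abs(W[...,1]-bx[1])<bx[2])
    n,l,st,c=cv2.connectedComponentsWithStats(m.astype(np.uint8))
    for i in range(1,n):
        if st[i,4]<120: continue
        P=W[l==i]; r=cv2.minAreaRect((P[:,:2]*1000).astype(np.float32))
        b=cv2.boxPoints(r); e=[b[1]-b[0],b[2]-b[1]]; L=max(e,key=np.linalg.norm); u=L/np.linalg.norm(L)
        ctr=np.array(r[0])
        # body's bounding centre vs mean: the mean lies towards the nose
        if (P[:,:2].mean(0)*1000-ctr)@u<0: u=-u
        s=(P[:,:2]*1000-ctr)@u; v=np.array([-u[1],u[0]]); 
        print("px",c[i].round(),"n",st[i,4],"rect",np.round(r[1],1),"ctr",ctr.round(1),"z",np.median(P[:,2]).round(4),"yaw",np.degrees(np.arctan2(u[1],u[0])).round(1),
              "origin",(ctr+20*u).round(1),"range",np.hypot(*ctr).round(1),"tab w",np.ptp(((P[:,:2]*1000-ctr)@v)[s<-30]).round(1))
if __name__=="__main__":
    for n in("top","side"):
        W=np.load(n+"0.npy");print(n,"table",np.nanmedian(W[W[...,2]<.02][:,2]).round(4));packs(W)
        m=(W[...,2]>.05)&(W[...,2]<.066)&(W[...,0]>.4)&(abs(W[...,1])<.35)
        k,l,st,c=cv2.connectedComponentsWithStats(m.astype(np.uint8));i=1+st[1:,4].argmax();P=W[l==i]
        r=cv2.minAreaRect((P[:,:2]*1000).astype(np.float32));print("radio",r,np.median(P[:,2]),cv2.boxPoints(r).round(1).tolist())
    W=np.load("top0.npy");px=np.load("top0p.npy")
    m=(px.max(2)<30)&(W[...,2]<.02)&(W[...,0]>.3);k,l,st,c=cv2.connectedComponentsWithStats(m.astype(np.uint8))
    for i in range(1,k):
        if st[i,4]>80:
            P=W[l==i];r=cv2.minAreaRect((P[:,:2]*1000).astype(np.float32));print("dark",c[i].round(),r,np.median(P[:,2]).round(4))
```

```bash
python3 m.py
```

```text
top table -0.0009
px [168. 243.] n 131 rect [34.3 71.8] ctr [524.6 252.5] z 0.0253 yaw -20.8 origin [543.3 245.4] range 582.2 tab w 17.3
px [432. 269.] n 1186 rect [119.8  44.5] ctr [ 459.3 -251.6] z 0.0255 yaw 28.8 origin [ 476.8 -242. ] range 523.7 tab w 16.8
px [293. 312.] n 1164 rect [119.8  43.9] ctr [381.1  20.6] z 0.0253 yaw 5.3 origin [401.   22.4] range 381.7 tab w 15.9
px [371. 328.] n 1200 rect [ 44.2 119.9] ctr [ 359.8 -136.5] z 0.0254 yaw 98.9 origin [ 356.7 -116.8] range 384.8 tab w 16.0
px [459. 361.] n 1321 rect [ 46.5 120.7] ctr [ 287.4 -284.6] z 0.0255 yaw -33.8 origin [ 304.1 -295.7] range 404.5 tab w 16.7
radio ((690.3744506835938, 16.497390747070312), (219.62991333007812, 142.92262268066406), 88.48341369628906) 0.05724554735453291 [[616.0, -91.4000015258789], [758.9000244140625, -95.19999694824219], [764.7000122070312, 124.4000015258789], [621.7999877929688, 128.1999969482422]]
side table -0.0015
px [133.  90.] n 1454 rect [  21.9 1621.5] ctr [1567.9 -577.7] z 0.025 yaw 90.0 origin [1567.9 -557.7] range 1670.9 tab w 19.6
px [476.  64.] n 210 rect [302.1 136. ] ct
[... 943 characters left out ...]
nanmedian(W[W[...,2]<.02][:,2]).round(4));packs(W)
                                                                                      ~~~~~^^^
  File "m.py", line 15, in packs
    "origin",(ctr+20*u).round(1),"range",np.hypot(*ctr).round(1),"tab w",np.ptp(((P[:,:2]*1000-ctr)@v)[s<-30]).round(1))
                                                                         ~~~~~~^^^^^^^^^^^^^^^^^^^^^^^^^^^^^^^
    return _methods._ptp(a, axis=axis, out=out, **kwargs)
           ~~~~~~~~~~~~~^^^^^^^^^^^^^^^^^^^^^^^^^^^^^^^^^
    umr_maximum(a, axis, None, out, keepdims),
    ~~~~~~~~~~~^^^^^^^^^^^^^^^^^^^^^^^^^^^^^^
ValueError: zero-size array to reduction operation maximum which has no identity
```

Create go.py:
```python
import sys; from h import *
from scipy.spatial.transform import Rotation as R
# args: x y z yaw(deg) -> shift and turn in tool axes from the measured pose
o=arm.observe(); x,y,z,yaw=map(float,sys.argv[1:5]); Q=R.from_quat(o["tcp_rot"],scalar_first=True)
T=R.from_euler("z",yaw,degrees=True)*R.from_euler("x",180,degrees=True)
print("shift",Q.inv().apply(np.array([x,y,z])-o["tool_pos"]).round(4),"turn",(Q.inv()*T).as_rotvec().round(4),"pos",np.round(o["tool_pos"],4),"F",np.round(o["contact_force"],2),"w",round(o["gripper_width"],4),"t",o["t"])
```

```bash
python3 go.py .44 -.262 .2 28.5
```

```text
shift [ 0.3476 -0.2733  0.0383] turn [-0.0015 -0.     -0.2095] pos [ 0.1843 -0.6228  0.2379] F [ 0.24 -0.57  0.05] w 0.0879 t 0.1
```

Request:
step_hand(plan=[[[0.088,0.04,-0.03,0.004,0,0,-0.02],[0.088,0.08,-0.06,0.01,0,0,-0.05],[0.088,0.12,-0.09,0.015,0,0,-0.08],[0.088,0.16,-0.12,0.02,0,0,-0.11],[0.088,0.2,-0.15,0.025,0,0,-0.14],[0.088,0.24,-0.18,0.03,0,0,-0.17],[0.088,0.28,-0.21,0.035,0,0,-0.2],[0.088,0.32,-0.24,0.038,0,0,-0.21],[0.088,0.3476,-0.2733,0.038,0,0,-0.21],[0.088,0.3476,-0.2733,0.038,0,0,-0.21]]])

```text
t: 1.1
tool_pos: [0.4433, -0.2555, 0.2005]
tcp_rot: [-0.002, 0.968, 0.251, 0.001]
contact_force: [-0.1, 1.1, -0.2]
gripper_width: 0.0879
grasp_force: 0.0
```

Request:
step_hand(plan=[[[0.088,0,0,0,0,0,0],[0.088,0,0,0,0,0,0]]])

```text
t: 1.3
tool_pos: [0.4393, -0.2639, 0.2006]
tcp_rot: [0.0, 0.969, 0.245, -0.0]
contact_force: [0.4, -0.6, 0.4]
gripper_width: 0.0883
grasp_force: 0.0
```

Create w.py:
```python
from m import *
import sys
s=snap("wrist");W=cloud(s);save(s,sys.argv[1]);np.save("w.npy",W);print("table",np.nanmedian(W[W[...,2]<.01][:,2]).round(4));packs(W,(.46,-.25,.09))
```

```bash
python3 w.py pics/w1.png; python3 go.py .44 -.262 .2 28.5
```

```text
table 0.0008
px [319. 174.] n 5625 rect [120.9  44. ] ctr [ 457.4 -251.9] z 0.0268 yaw 29.0 origin [ 474.9 -242.2] range 522.2 tab w 15.7
shift [ 0.0017 -0.0016  0.0006] turn [ 0.0003  0.0008 -0.0024] pos [ 0.4393 -0.2642  0.2006] F [ 0.49  0.06 -1.17] w 0.0884 t 1.35Traceback (most recent call last):
  File "w.py", line 3, in <module>
    s=snap("wrist");W=cloud(s);save(s,sys.argv[1]);np.save("w.npy",W);print("table",np.nanmedian(W[W[...,2]<.01][:,2]).round(4));packs(W,(.46,-.25,.09))
                                                                                                                                 ~~~~~^^^^^^^^^^^^^^^^^^
  File "m.py", line 15, in packs
    "origin",(ctr+20*u).round(1),"range",np.hypot(*ctr).round(1),"tab w",np.ptp(((P[:,:2]*1000-ctr)@v)[s<-30]).round(1))
                                                                         ~~~~~~^^^^^^^^^^^^^^^^^^^^^^^^^^^^^^^
    return _methods._ptp(a, axis=axis, out=out, **kwargs)
           ~~~~~~~~~~~~~^^^^^^^^^^^^^^^^^^^^^^^^^^^^^^^^^
    umr_maximum(a, axis, None, out, keepdims),
    ~~~~~~~~~~~^^^^^^^^^^^^^^^^^^^^^^^^^^^^^^
ValueError: zero-size array to reduction operation maximum which has no identity
```

View pics/w1.png

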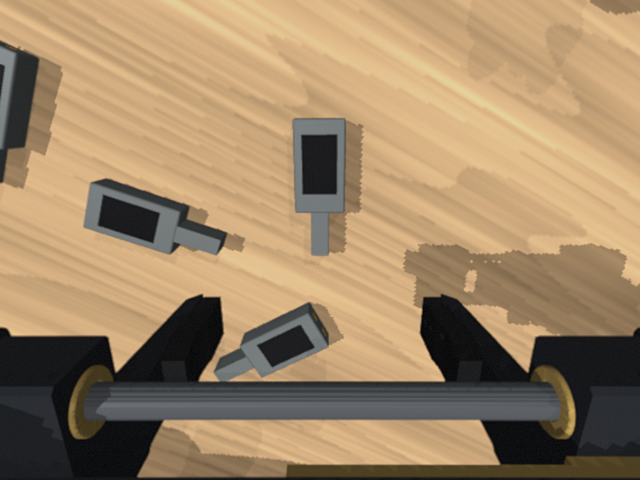

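The wrist view shows the wanted pack at (319,165), with its tab at (319,233) pointing back towards the gripper. All three cameras agree to about 2 mm.

```bash
python3 go.py .4156 -.2752 .003 28.8
```

```text
shift [-0.0259 -0.0016  0.1976] turn [ 0.0003  0.0008 -0.0077] pos [ 0.4393 -0.2642  0.2006] F [ 0.49  0.06 -1.17] w 0.0884 t 1.35
```

Request:
step_hand(plan=[[[0.06,-0.0259,-0.0016,0.04,0,0,-0.008],[0.06,-0.0259,-0.0016,0.08,0,0,-0.008],[0.06,-0.0259,-0.0016,0.12,0,0,-0.008],[0.06,-0.0259,-0.0016,0.15,0,0,-0.008],[0.06,-0.0259,-0.0016,0.17,0,0,-0.008],[0.06,-0.0259,-0.0016,0.185,0,0,-0.008],[0.06,-0.0259,-0.0016,0.192,0,0,-0.008],[0.06,-0.0259,-0.0016,0.196,0,0,-0.008],[0.06,-0.0259,-0.0016,0.1975,0,0,-0.008],[0.06,-0.0259,-0.0016,0.1975,0,0,-0.008]]])

```text
t: 2.35
tool_pos: [0.4169, -0.2739, 0.0037]
tcp_rot: [0.0, 0.968, 0.25, 0.0]
contact_force: [-0.4, 0.1, 0.6]
gripper_width: 0.06
grasp_force: 0.0
```

```bash
python3 go.py .4156 -.2752 .003 28.8
```

```text
shift [-0.0018  0.0005  0.0007] turn [ 0.0008 -0.0003  0.0027] pos [ 0.4169 -0.2739  0.0037] F [-0.37  0.11  0.55] w 0.06 t 2.35
```

Request:
step_hand(plan=[[[0.06,-0.002,0,0,0,0,0],[0.03,-0.002,0,0,0,0,0],[0.0,-0.002,0,0,0,0,0],[0.0,-0.002,0,0,0,0,0],[0.0,-0.002,0,0,0,0,0],[0.0,-0.002,0,0,0,0,0],[0.0,-0.002,0,0,0,0,0],[0.0,-0.002,0,0,0,0,0]]])

```text
t: 3.15
tool_pos: [0.415, -0.2744, 0.0032]
tcp_rot: [0.0, 0.968, 0.25, 0.0]
contact_force: [-0.1, 0.1, -0.6]
gripper_width: 0.0158
grasp_force: 30.0
```

Request:
step_hand(plan=[[[0,0,0,-0.01,0,0,0],[0,0,0,-0.02,0,0,0],[0,0,0,-0.03,0,0,0],[0,0,0,-0.04,0,0,0],[0,0,0,-0.04,0,0,0],[0,0,0,-0.04,0,0,0]]])

```text
t: 3.75
tool_pos: [0.4151, -0.2746, 0.0436]
tcp_rot: [0.0, 0.968, 0.25, 0.0]
contact_force: [0.2, 0.1, -2.0]
gripper_width: 0.0157
grasp_force: 30.0
```

```bash
python3 w.py pics/w2.png 2>&1 | grep -v Err | head -3
```

Run:
```python
from h import *
W=np.load("w.npy");o=arm.observe();p=o["tool_pos"];u=np.array([np.cos(np.radians(28.8)),np.sin(np.radians(28.8))])
d=W[...,:2]-p[:2];a=d@u;b=d@np.array([-u[1],u[0]])
for lo in range(-20,125,10):
    m=(a*1000>lo)&(a*1000<lo+10)&(abs(b)<.035)&(W[...,2]>.03)&(W[...,2]<.1)
    if m.sum()>5: print(lo,m.sum(),"z",np.median(W[m][:,2]).round(4),"b",(1000*np.percentile(b[m],[2,98])).round(1),"amax",(1000*a[m].max()).round(1))
```

```bash
python3 go.py .5 0 .05 -1.5
```

```text
table 0.0007
Traceback (most recent call last):
  File "w.py", line 3, in <module>
-20 77 z 0.067 b [-15.3  15.4] amax -10.0
-10 1073 z 0.0672 b [-9.  9.] amax -0.0
0 6004 z 0.0726 b [-20.  21.] amax 10.0
10 2326 z 0.0674 b [-21.7  21. ] amax 20.0
20 1201 z 0.067 b [-14.2  11.1] amax 30.0
30 3162 z 0.0669 b [-20.8  20.8] amax 40.0
40 3437 z 0.067 b [-20.9  20.9] amax 50.0
50 3722 z 0.0671 b [-20.8  20.9] amax 60.0
60 4019 z 0.0671 b [-20.9  20.7] amax 70.0
70 4326 z 0.067 b [-20.9  20.8] amax 80.0
80 4753 z 0.0669 b [-20.9  20.7] amax 90.0
90 5124 z 0.0668 b [-20.9  20.7] amax 100.0
100 4563 z 0.0666 b [-20.9  20.6] amax 109.0
shift [ 0.2075 -0.1988 -0.0068] turn [0.000e+00 1.000e-04 5.319e-01] pos [ 0.4148 -0.2745  0.0432] F [-0.16 -0.61 -2.03] w 0.016 t 3.8
```

```bash
python3 go.py .4864 .0219 .06 -1.5
```

Create r.py:
```python
from h import *
import sys
s=snap("wrist");save(s,sys.argv[1]);W=cloud(s);np.save("w.npy",W)
m=(W[...,2]>.053)&(W[...,2]<.064)&(W[...,0]>.6);P=W[m];r=cv2.minAreaRect((P[:,:2]*1000).astype(np.float32))
print("radio top",m.sum(),np.median(P[:,2]).round(4),np.round(r[0],1),np.round(r[1],1),cv2.boxPoints(r).round(1).tolist())
# back edge line: min x per y bin
ys=np.arange(-.085,.12,.01);E=[]
for y in ys:
    k=abs(P[:,1]-y)<.005
    if k.sum()>10:E.append((y,np.percentile(P[k,0],2)))
E=np.array(E);c=np.polyfit(E[:,0],E[:,1],1);print("edge x=%.4f%+.4f*y"%(c[1],c[0]),"resid",(np.polyval(c,E[:,0])-E[:,1]).std().round(5),"y span",E[[0,-1],0])
px=s["pixels"];m=(px.max(2)<25)&(W[...,2]>.001)&(W[...,2]<.012)&(W[...,0]>.54)&(W[...,0]<.63);P=W[m]
if m.sum()>50:r=cv2.minAreaRect((P[:,:2]*1000).astype(np.float32));print("ledge",m.sum(),np.median(P[:,2]).round(4),np.round(r[0],1),cv2.boxPoints(r).round(1).tolist())
```

```text
shift [ 0.2062 -0.2246 -0.0168] turn [0.000e+00 1.000e-04 5.319e-01] pos [ 0.4148 -0.2745  0.0432] F [-0.16 -0.61 -2.03] w 0.016 t 3.8
```

Request:
step_hand(plan=[[[0,0.02,-0.02,-0.017,0,0,0.05],[0,0.045,-0.045,-0.017,0,0,0.12],[0,0.07,-0.075,-0.017,0,0,0.19],[0,0.1,-0.105,-0.017,0,0,0.26],[0,0.125,-0.135,-0.017,0,0,0.33],[0,0.15,-0.165,-0.017,0,0,0.4],[0,0.175,-0.19,-0.017,0,0,0.46],[0,0.195,-0.21,-0.017,0,0,0.51],[0,0.2062,-0.2246,-0.017,0,0,0.532],[0,0.2062,-0.2246,-0.017,0,0,0.532]]])

```text
t: 4.8
tool_pos: [0.4865, 0.0254, 0.0597]
tcp_rot: [-0.001, 1.0, -0.011, -0.0]
contact_force: [-0.4, -0.2, -1.9]
gripper_width: 0.0158
grasp_force: 30.0
```

Request:
step_hand(plan=[[[0,0,0,0,0,0,0],[0,0,0,0,0,0,0],[0,0,0,0,0,0,0]]])

```text
t: 5.1
tool_pos: [0.4862, 0.0204, 0.0601]
tcp_rot: [0.0, 1.0, -0.014, -0.0]
contact_force: [-0.2, -0.7, -1.8]
gripper_width: 0.0157
grasp_force: 30.0
```

```bash
python3 r.py pics/w3.png; python3 go.py .4864 .0219 .015 -1.5
```

```text
radio top 0 nan [0. 0.] [0. 0.] [[0.0, 0.0], [0.0, 0.0], [0.0, 0.0], [0.0, 0.0]]
shift [ 0.0001 -0.0013  0.0451] turn [ 0.0005  0.0003 -0.0018] pos [0.4863 0.0206 0.0601] F [ 0.11  0.02 -1.39] w 0.0154 t 5.15
  return _methods._mean(a, axis=axis, dtype=dtype,
  ret = ret.dtype.type(ret / rcount)
Traceback (most recent call last):
  File "r.py", line 11, in <module>
    E=np.array(E);c=np.polyfit(E[:,0],E[:,1],1);print("edge x=%.4f%+.4f*y"%(c[1],c[0]),"resid",(np.polyval(c,E[:,0])-E[:,1]).std().round(5),"y span",E[[0,-1],0])
                               ~^^^^^
IndexError: too many indices for array: array is 1-dimensional, but 2 were indexed
```

View pics/w3.png

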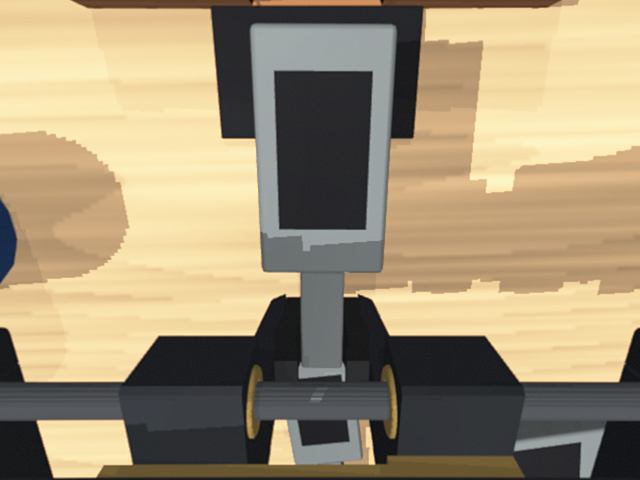

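The held pack points straight at the bay. The ledge spans columns 212–422 with its front edge near row 138, and the back of the radio is at row 5. I'll take the mouth's centreline from the ledge edges.

Run:
```python
from h import *
W=np.load("w.npy");px=cv2.imread("pics/w3.png")
for r in (25,45,65,85,105,125):
    d=np.where((px[r].max(1)<60)&(W[r,:,2]>-.002)&(W[r,:,2]<.014))[0]
    a,b=d.min(),d.max();print(r,a,b,W[r,a+2].round(4),W[r,b-2].round(4),"mid y",((W[r,a+1,1]+W[r,b-1,1])/2).round(4),"w",(W[r,a+1,1]-W[r,b-1,1]).round(4))
for c in (222,232,242,405,412): 
    k=np.where((px[:,c].max(1)<60)&(W[:,c,2]<.014)&(W[:,c,2]>-.002))[0]; print(c,k.min(),k.max(),W[k.min()+1,c].round(4),W[k.max()-1,c].round(4))
W=np.load("top0.npy");px=np.load("top0p.npy")
m=(px.max(2)<40)&(W[...,2]<.03)&(W[...,0]>.5)&(W[...,0]<.64)&(abs(W[...,1])<.12)
k,l,st,c=cv2.connectedComponentsWithStats(m.astype(np.uint8));i=1+st[1:,4].argmax();P=W[l==i];r=cv2.minAreaRect((P[:,:2]*1000).astype(np.float32));print("top ledge",r,cv2.boxPoints(r).round(1).tolist())
```

```text
25 213 420 [0.6109 0.0671 0.0063] [ 0.6081 -0.0288  0.0069] mid y 0.019 w 0.0966
45 215 419 [0.6024 0.067  0.0068] [ 0.5998 -0.029   0.0061] mid y 0.0191 w 0.0968
65 217 417 [0.5937 0.0672 0.0064] [ 0.5911 -0.0285  0.0062] mid y 0.0194 w 0.0966
85 218 416 [0.5847 0.0676 0.0071] [ 0.5821 -0.0284  0.0066] mid y 0.0197 w 0.0974
105 220 414 [0.5754 0.0676 0.0072] [ 0.5728 -0.0279  0.0066] mid y 0.02 w 0.0966
125 222 413 [0.5658 0.068  0.0062] [ 0.5632 -0.0279  0.0064] mid y 0.0199 w 0.0971
222 6 133 [0.6183 0.063  0.006 ] [0.5624 0.0693 0.0064]
232 6 137 [0.6176 0.0579 0.0081] [0.5603 0.0643 0.0066]
242 6 137 [0.6182 0.0538 0.0054] [0.5602 0.0592 0.0063]
405 6 137 [ 0.6157 -0.0224  0.007 ] [ 0.5578 -0.0252  0.0059]
412 6 136 [ 0.6157 -0.0258  0.0063] [ 0.5582 -0.0285  0.0072]
top ledge ((591.7310180664062, 19.11661148071289), (101.50157928466797, 64.42109680175781), 87.8074951171875) [[557.5999755859375, -30.399999618530273], [622.0, -32.79999923706055], [625.9000244140625, 68.5999984741211], [561.5, 71.0999984741211]]
```

Request:
step_hand(plan=[[[0,0,-0.0015,0.015,0,0,0],[0,0,-0.0015,0.03,0,0,0],[0,0,-0.0015,0.04,0,0,0],[0,0,-0.0015,0.045,0,0,0],[0,0,-0.0015,0.049,0,0,0],[0,0,-0.0015,0.0495,0,0,0],[0,0,-0.0015,0.0495,0,0,0]]])

```text
t: 5.85
tool_pos: [0.4867, 0.0234, 0.0109]
tcp_rot: [-0.0, 1.0, -0.013, 0.0]
contact_force: [-0.2, 0.5, -0.7]
gripper_width: 0.0159
grasp_force: 30.0
```

```bash
python3 go.py .4864 .0223 .0103 -1.6
```

```text
shift [-0.0003  0.0011  0.0006] turn [-0.     -0.0004  0.0016] pos [0.4867 0.0234 0.0109] F [-0.21  0.51 -0.7 ] w 0.0159 t 5.85
```

Request:
step_hand(plan=[[[0,0.006,0.001,0.0005,0,0,0],[0,0.012,0.001,0.0005,0,0,0],[0,0.018,0.001,0.0005,0,0,0],[0,0.024,0.001,0.0005,0,0,0],[0,0.03,0.001,0.0005,0,0,0],[0,0.036,0.001,0.0005,0,0,0],[0,0.042,0.001,0.0005,0,0,0],[0,0.048,0.001,0.0005,0,0,0],[0,0.048,0.001,0.0005,0,0,0]]])

```text
t: 6.75
tool_pos: [0.5356, 0.0212, 0.0103]
tcp_rot: [-0.0, 1.0, -0.013, 0.001]
contact_force: [-0.5, -0.2, -2.3]
gripper_width: 0.016
grasp_force: 30.0
```

```bash
python3 go.py .5344 .0208 .0103 -1.6
```

```text
shift [-0.0012  0.0004 -0.    ] turn [-0.0001 -0.0011  0.0017] pos [0.5356 0.0212 0.0103] F [-0.51 -0.19 -2.35] w 0.016 t 6.75
```

Request:
step_hand(plan=[[[0,0.004,0,0,0,0,0],[0,0.008,0,0,0,0,0],[0,0.012,0,0,0,0,0],[0,0.016,0,0,0,0,0],[0,0.02,0,0,0,0,0],[0,0.02,0,0,0,0,0]]])

```text
t: 7.35
tool_pos: [0.555, 0.0203, 0.0102]
tcp_rot: [0.0, 1.0, -0.013, 0.0]
contact_force: [-0.7, -0.2, -2.5]
gripper_width: 0.0158
grasp_force: 30.0
```

Request:
step_hand(plan=[[[0,0.004,0,0,0,0,0],[0,0.008,0,0,0,0,0],[0,0.012,0,0,0,0,0],[0,0.016,0,0,0,0,0],[0,0.02,0,0,0,0,0],[0,0.02,0,0,0,0,0]]])

```text
t: 7.95
tool_pos: [0.5757, 0.0199, 0.0103]
tcp_rot: [0.0, 1.0, -0.013, 0.001]
contact_force: [1.0, -1.6, -2.7]
gripper_width: 0.0157
grasp_force: 30.0
```

```bash
python3 go.py .5744 .0202 .0103 -1.6
```

```text
shift [-0.0013 -0.0003  0.    ] turn [ 0.0001 -0.0016  0.0014] pos [0.5757 0.0199 0.0103] F [ 1.   -1.55 -2.74] w 0.0157 t 7.95
```

Request:
step_hand(plan=[[[0,0.003,0,0,0,0,0],[0,0.006,0,0,0,0,0],[0,0.009,0,0,0,0,0],[0,0.012,0,0,0,0,0]]])

```text
t: 8.35
tool_pos: [0.5867, 0.0196, 0.0102]
tcp_rot: [0.0, 1.0, -0.013, -0.0]
contact_force: [-1.3, -1.9, -2.0]
gripper_width: 0.0159
grasp_force: 30.0
```

Run:
```python
from h import *
s=snap("wrist");save(s,"pics/w4.png")
```

```text
(no output)
```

View pics/w4.png

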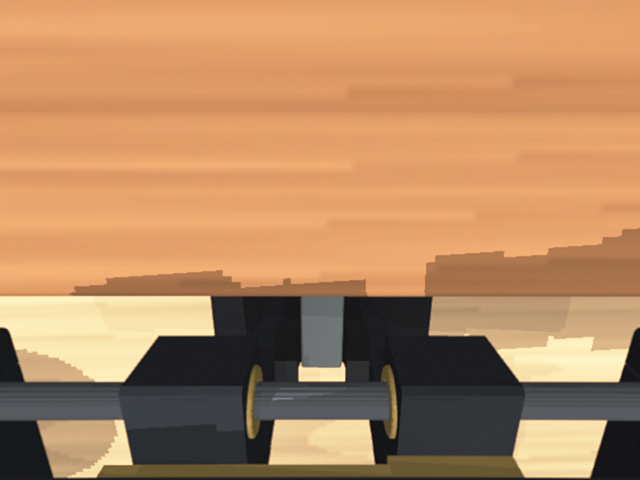

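The body is inside the bay. The tab at columns 302–343 still ends at row 366 as before, so it hasn't slipped in the grip. I'll carry on gently to the stop.

Request:
step_hand(plan=[[[0,0.002,0,0,0,0,0],[0,0.004,0,0,0,0,0],[0,0.005,0,0,0,0,0]]])

```text
t: 8.7
tool_pos: [0.5917, 0.0195, 0.0102]
tcp_rot: [0.0, 1.0, -0.013, 0.0]
contact_force: [-2.0, -2.1, -2.5]
gripper_width: 0.016
grasp_force: 30.0
```

Request:
step_hand(plan=[[[0,0.001,0,0,0,0,0],[0,0.002,0,0,0,0,0]]])

```text
t: 8.9
tool_pos: [0.5933, 0.0195, 0.0101]
tcp_rot: [0.0, 1.0, -0.013, -0.0]
contact_force: [-2.0, -2.8, -1.4]
gripper_width: 0.0161
grasp_force: 30.0
```

Request:
step_hand(plan=[[[0,0.001,0,0,0,0,0],[0,0.002,0,0,0,0,0]]])

```text
t: 9.1
tool_pos: [0.5953, 0.0194, 0.0102]
tcp_rot: [0.0, 1.0, -0.013, -0.0]
contact_force: [-3.2, -2.4, -1.6]
gripper_width: 0.0159
grasp_force: 30.0
```

Nose .7043 → 84.8. Continue 1 mm per call.

Request:
step_hand(plan=[[[0,0.001,0,0,0,0,0]]], only="pos|contact")

```text
tool_pos: [0.5963, 0.0194, 0.0101]
contact_force: [-2.7, -2.5, -2.2]
```

Request:
step_hand(plan=[[[0,0.001,0,0,0,0,0]]], only="pos|contact")

```text
tool_pos: [0.5965, 0.0194, 0.0099]
contact_force: [-6.7, -2.9, 0.3]
```

Request:
step_hand(plan=[[[0,0.001,0,0,0,0,0]]], only="pos|contact")

```text
tool_pos: [0.5966, 0.0193, 0.0097]
contact_force: [-7.9, -3.0, 0.5]
```

Request:
step_hand(plan=[[[0,0.001,0,0,0,0,0]]], only="pos|contact")

```text
tool_pos: [0.5967, 0.0193, 0.0095]
contact_force: [-9.6, -2.7, 1.4]
```

Request:
step_hand(plan=[[[0,0.001,0,0,0,0,0]]], only="pos|contact")

```text
tool_pos: [0.5968, 0.0191, 0.0092]
contact_force: [-11.3, -3.0, 3.5]
```

Request:
step_hand(plan=[[[0,0.001,0,-0.0005,0,0,0]]], only="pos|contact")

```text
tool_pos: [0.5968, 0.019, 0.0094]
contact_force: [-13.2, -3.6, 1.8]
```

Request:
step_hand(plan=[[[0,0.001,0,-0.0003,0,0,0]]], only="pos|contact")

```text
tool_pos: [0.5969, 0.019, 0.0094]
contact_force: [-14.5, -4.4, 1.0]
```

Request:
step_hand(plan=[[[0,0.001,0,-0.0003,0,0,0]]], only="pos|contact")

```text
tool_pos: [0.5971, 0.019, 0.0095]
contact_force: [-16.0, -2.7, 1.5]
```

Request:
step_hand(plan=[[[0,0.001,0,-0.0003,0,0,0],[0,0.001,0,-0.0003,0,0,0]]])

```text
t: 10.1
tool_pos: [0.5971, 0.019, 0.0094]
tcp_rot: [0.001, 1.0, -0.013, -0.007]
contact_force: [-16.3, -3.7, 2.2]
gripper_width: 0.0159
grasp_force: 30.0
```

Run:
```python
from h import *
s=snap("wrist");save(s,"pics/w5.png");W=cloud(s)
t=(W[...,2]>.026)&(W[...,2]<.037)&(abs(W[...,1]-.019)<.006)&(W[...,0]>.55)&(W[...,0]<.615)
o=arm.observe();P=W[t];print("tab n",t.sum(),"z",np.median(P[:,2]).round(4) if t.sum() else None,"xmin",np.percentile(P[:,0],1).round(4),np.round(o["tool_pos"],4),o["contact_force"].round(1) if hasattr(o["contact_force"],'round') else o["contact_force"])
```

```text
tab n 1110 z 0.0329 xmin 0.5863 [0.5971 0.0189 0.0094] [-15.4  -3.2   0.8]
```

View pics/w5.png

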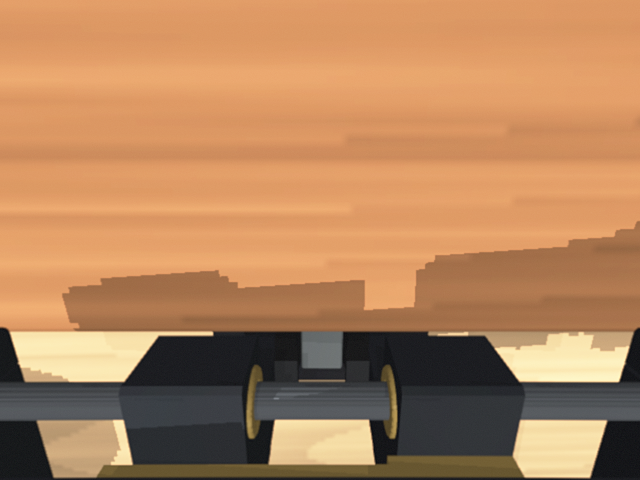

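The tab's end sits at x ≈ 0.586, so about 33 mm of it stands out, inside the 26–38 mm expected when home. I'll press slightly harder to be sure.

Request:
step_hand(plan=[[[0,0.001,0,-0.0002,0,0,0],[0,0.0015,0,-0.0003,0,0,0],[0,0.0015,0,-0.0003,0,0,0]]], only="pos|contact")

```text
tool_pos: [0.5973, 0.0189, 0.0093]
contact_force: [-18.5, -3.7, 1.3]
```

Request:
step_hand(plan=[[[0,0.001,0,-0.0002,0,0,0],[0,0.001,0,-0.0002,0,0,0]]], only="pos|contact")

```text
tool_pos: [0.5975, 0.0188, 0.0093]
contact_force: [-19.8, -3.4, 2.6]
```

Request:
step_hand(plan=[[[0,-0.003,0,0.0005,0,0,0],[0,-0.006,0,0.001,0,0,0],[0,-0.008,0,0.001,0,0,0],[0,-0.008,0,0.001,0,0,0]]])

```text
t: 11.05
tool_pos: [0.5969, 0.0192, 0.0103]
tcp_rot: [0.0, 1.0, -0.013, -0.002]
contact_force: [-6.5, -3.5, -2.7]
gripper_width: 0.0158
grasp_force: 30.0
```

Request:
step_hand(plan=[[[0,-0.002,0,0,0,0,0],[0.03,-0.002,0,0,0,0,0],[0.045,-0.002,0,0,0,0,0],[0.045,-0.002,0,0,0,0,0],[0.045,-0.002,0,0,0,0,0]]])

```text
t: 11.55
tool_pos: [0.5978, 0.0202, 0.0115]
tcp_rot: [-0.0, 1.0, -0.013, 0.001]
contact_force: [-0.6, -0.8, 0.3]
gripper_width: 0.0444
grasp_force: 0.0
```

Let go, with no force left. I'll back straight up and check with the camera.

Request:
step_hand(plan=[[[0.045,0,0,-0.01,0,0,0],[0.045,0,0,-0.03,0,0,0],[0.045,0,0,-0.06,0,0,0],[0.045,-0.03,0,-0.1,0,0,0],[0.045,-0.06,0,-0.14,0,0,0],[0.045,-0.08,0,-0.16,0,0,0],[0.045,-0.08,0,-0.16,0,0,0],[0.045,-0.08,0,-0.16,0,0,0]]])

```text
t: 12.35
tool_pos: [0.5177, 0.0217, 0.1719]
tcp_rot: [-0.0, 1.0, -0.013, 0.001]
contact_force: [0.5, -0.4, -0.0]
gripper_width: 0.0447
grasp_force: 0.0
```

Run:
```python
from h import *
s=snap("wrist");save(s,"pics/w6.png");W=cloud(s)
t=(W[...,2]>.026)&(W[...,2]<.037)&(abs(W[...,1]-.019)<.012)&(W[...,0]>.55)&(W[...,0]<.63);P=W[t]
m=(W[...,2]>.053)&(W[...,2]<.064)&(W[...,0]>.6)&(abs(W[...,1]-.019)<.03)
print(t.sum(),np.nanmedian(P,0).round(4),"tab end",np.percentile(P[:,0],1).round(4),"y",np.percentile(P[:,1],[2,98]).round(4),"radio back",np.percentile(W[m][:,0],1).round(4))
```

```text
1073 [0.6015 0.0178 0.0326] tab end 0.5848 y [0.0102 0.0255] radio back 0.6179
```

View pics/w6.png

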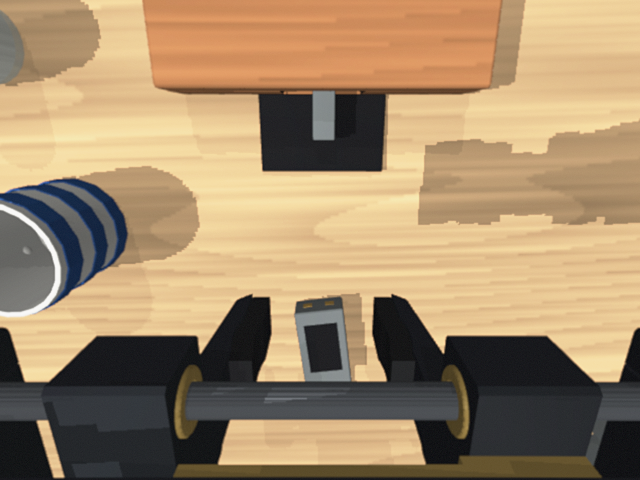

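The pack is in the bay, with the tab at (323,115) standing about 33 mm out of the mouth. The tool is clear of everything and the mug hasn't moved, so I'm handing in.

```bash
python3 -c "
from plant import ticket
print(ticket.finish_job())"
```

```text
the job is handed in; nothing more can be done
None
```

I slid the farthest pack nose first into the radio's bay, pressed it against the stop at up to about 20 N, let go with the tab about 33 mm out, and handed the job in at about 12.4 s; no verdict was shown.

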